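Crank down the support leg of a produce conveyor

ROBOT

A 6-joint arm with a two-finger parallel gripper is mounted at the origin on the work surface. World frame = base frame: x ahead of the robot, y to its left, z up, the work surface at z = 0. Lengths are in m, angles in degrees, forces in N, time in s.
With the tool pointing down it reaches from about 0.375 to 0.9 m from the base axis. Payload 3.1 kg.
Tool frame: the origin (TCP) lies between the finger pads; the fingertips stand 22 mm ahead of it and the grasp point (between the pads) lies 3 mm ahead of it; z points along the fingers, y is the direction in which the jaws open and shut (so a half turn about z gives the same grasp; the last joint's range is limited). The gripper opens to 87 mm and grips with 3 to 60 N. Pads are 19 mm wide; open, the fingers measure 117 mm over their backs; the gripper's body (75 mm by 190 mm) begins 51 mm behind the grasp point.
Start: joints at [-83.279, 30.224, 82.088, -0, 67.689, -10.227], TCP at [0.182, -0.598, 0.224] pointing down, gripper open.
Joint ranges: [-176.69, 176.69], [-43.24, 126.21], [12.49, 139.97], [-82, 262], [0, 151.66], [-163.58, 163.58]. Speed limits (degrees/s): [159.86, 159.86, 180, 180, 180, 180].

INTERFACE

Orientations are given as [roll, pitch, yaw] about the fixed x, y, z axes, in that order (R = Rz(yaw) Ry(pitch) Rx(roll)).
In Python, from rig import monitor, snapshot, get_calibration, robot, masks_of, tip_of gives the robot as it stands.
- The arm moves only by the tool carry_out, never from a script. Its argument "deltas" is a list of rows, each an object of numbers: "fingers": the opening, from 0 (shut) to 1 (fully open); "tx", "ty", "tz": the shift along the tool's x, y, z in m; "roll": the turn about the tool's z in rad. In form: [{"fingers": .., "tx": .., "ty": .., "tz": .., "roll": ..}, ...]. A call has 1 to 12 rows; each row is the pose to reach, as a shift and turn from the pose commanded when the call began, along the tool's axes at that moment; what a row does not reach only later rows make up. A row lasts 1/12 s, in which the tool goes at most 41.7 mm and 7.16 degrees, less where a joint would pass 70% of its speed; a pose out of reach is approached as far as the arm can. A call with a gripper value outside its range is refused whole. The fingers move at their own pace and stop on an object; "newtons" is the grip in N (left out, the last holds). Time passes only in rows, so rows that repeat a pose let the fingers close. It gives the time, the measured TCP pose, the force and the opening at its end, in the units of the state.
- monitor.read_state(): the state, without advancing time (a new reading comes with each control period).
- snapshot(name): name is "scene" or "top" or "wrist"; returns the picture (400x640x3 uint8, blue, green, red); there is no depth.
- get_calibration(name): a dict with "K" (3x3 intrinsics, pixels), "cam_to_world" (4x4, takes a point from camera to world coordinates). Camera axes: x right, y down, z forward; pixel columns grow to the right and rows downward; lengths in m; the calibration is good to about 2 mm. A picture is of the moment at which its call begins: read the wrist's pose just before it. get_calibration takes no time and is no camera call; for the wrist camera it gives the pose at the moment of the call.
- robot.sign_off(): hands the job in, once; it reports no verdict.
Trained networks look in the newest picture that a camera, given by its name, has taken for a name from the list of things; names that differ only in an ending like _2 or _b are one class to them, and where a whole thing is asked for, a point or a joint stands for the part that bears it (a point fixed in the world has none). Each returns a list of dicts, best first, with "score" (0 to 1); they miss things now and then, are a little off and sometimes report something else, mostly with a low value. They report only what shows in the picture. A call takes as long as a camera call.
- masks_of(camera, query): "region" (400x640 bool, what is visible of it) and "extent" ([left, top, right, bottom] in pixels, round what is visible of it).
- tip_of(camera, query): "centre" ([column, row] in pixels: a listed point, or the origin of a listed thing).
The state is a dict: "t": time; "joint_positions": joint angles; "qd": joint speeds; "joint_torque": joint torques, N m; "eef_pos": TCP position; "orientation": TCP orientation; "contact_force": force on the tool from outside, world axes, zero at the start; "wrist_torque": the same for the moment, N m; "grip_width": opening from 0.0 (shut) to 1.0 (fully open).
Only numpy, scipy, OpenCV 4.12 (cv2) and the standard library are available. Lean on these libraries where they do the work, as an engineer would, in place of code of your own. Each camera call takes 0.05 s, during which the arm holds its last target. There are 200 camera calls.

TASK

Slide the yellow foot plate along the bench so that its square pad is centred under the jack's foot, then turn the red-handled crank clockwise to lower the leg until the foot bears firmly on the plate: the crank must feel clearly heavier, about one and a half times its free-running pull while turning, but do not crank on to nearly double or the leg is overloaded. Let go with the leg standing on the plate, and do not disturb the tomato punnet, the tape roll or the jar.

Things in the scene. Friction and masses are not known exactly. Their poses are not given: they have to be found in the camera images.
- foot_spot (a point): point on the bench (height 0) straight below the jack's vertical axis: the foot comes down here. z up, -y along the conveyor. At bench level the +y side and both x sides of the leg are open. Above it: blue outer tube (48 diameter, from 100 up), blue gear box (66 square, 152 to 200 high), crank on top
- jack: the fixed grey roller conveyor and the blue jack on its end; placed and turned a little differently each time. Origin on the bench below the jack axis (same as foot_spot). The conveyor is 292 wide, roller tops 136 high, with a crate on it to 240 high; it begins 70 from the jack axis and runs to 520 along -y
- crank_axis (a point): point on the crank's vertical turning axis, 215 above the bench, at the level of the flat steel crank arm (arm 8 thick, its top 221 above the bench). Nothing within the handle's circle stands higher than 226
- crank_handle (a point): on the centre line of the red upright crank handle: a round grip 24 in diameter, 52 tall (225 to 277 above the bench), that spins freely on its own pin, so it can be held firmly while carried round; this point is 257 above the bench and circles 55 from the crank axis. Not measured while held
- crank (a joint): crank angle, rad, grows clockwise from above: lowers the leg 24 mm a turn. At 0 the handle is on the -x side of the axis (frame of foot_spot), at pi/2 on +y. Starts at 0 to 2, turns to 19. Free turning takes about 6 N tangentially at the handle (when the hand halts most of this can relax); each newton on the foot adds 0.07 N, felt turning or halted. Stays where it is left, loaded or not
- jack_leg: bright steel inner leg, 36 diameter, lowered by the crank; origin on the axis, 180 above the bench at crank 0. It carries an extension and a black rubber foot, 48 diameter, sprung 10 N per mm. The extension is pinned differently each time: the foot's underside hangs 116 to 142 below this origin, not measured, to be felt. Proper foot load is 30 to 80 N, best 50 (3.5 N more at the handle)
- foot_plate: loose yellow foot plate, about 0.6 kg: a square pad 100 x 100, 12 thick, a black disc painted in its centre, and a neck 26 wide, 12 thick along its +y axis to an upright black grip. Origin at the centre of the pad's underside, z up. Starts left (+y) of the jack, neck pointing roughly to +y; the foot starts at least 15 above its top, so it slides under
- plate_grip (a point): on the foot plate's upright black grip, 150 from the pad's centre along its +y axis, 42 above the bench. The grip is 20 wide across the neck (plate x), 40 along the neck (plate y), and stands from 12 to 62 above the bench
- punnet: bystander: cardboard punnet of tomatoes, 100 x 120, 63 high, origin under its centre. Leave alone
- tape_roll: bystander: amber roll of tape, 90 in diameter, 48 high, origin under its centre. Leave alone
- jar: bystander: amber jar with white cap, 72 in diameter, 80 high, origin under its centre. Leave alone

How it is judged:
By the outcome, as a careful person would: the job done as asked, in the order asked, and still so for the second after the job is handed in, with the robot touching nothing.
It also fails if it takes over 72 s, if anything falls off the work surface, if the arm or the gripper's body presses on something with over 40 N, if the wrist force passes 120 N, or if a joint passes its speed limit or range.

## Working session

There is one attempt and no reset: what is moved stays moved. The work goes in short steps, Python scripts to look and compute and a tool call to move; the robot and the scene stay as the last step left them, time stands still between calls to the robot, and variables do not carry over. Pictures are saved under pics/ and viewed, about 8 in all and at most 12, crops included, and the job is handed in when it is done.

Besides the shell and the picture viewer there is one more tool, called after ">>>" as a command line: name --argument value ..., lists and objects as JSON in quotes. carry_out: Moves the arm, as the interface text tells. Its arguments: {"type":"object","properties":{"deltas":{"type":"array","items":{"type":"object","properties":{"fingers":{"type":"number"},"tx":{"type":"number"},"ty":{"type":"number"},"tz":{"type":"number"},"roll":{"type":"number"}}}},"newtons":{"type":"number"}},"required":["deltas"]}

```bash
ls; mkdir -p pics; cat > h.py <<'E'
import numpy as np, cv2
from rig import monitor, snapshot, get_calibration, robot, masks_of, tip_of
def ray(cam,px):
    c=get_calibration(cam);K=np.array(c["K"]);T=np.array(c["cam_to_world"])
    d=T[:3,:3]@np.linalg.solve(K,[px[0],px[1],1.]);return T[:3,3],d
def at(cam,px,z):
    o,d=ray(cam,px);return (o+d*(z-o[2])/d[2])
def proj(cam,p):
    c=get_calibration(cam);K=np.array(c["K"]);T=np.linalg.inv(np.array(c["cam_to_world"]))
    q=K@(T[:3,:3]@np.array(p)+T[:3,3]);return q[:2]/q[2]
Z=dict(crank_axis=.215,crank_handle=.257,plate_grip=.042,foot_plate=0,jack=0,foot_spot=0,punnet=0,tape_roll=0,jar=0)
E
python3 - <<'E'
from h import *
ims=[]
for cam in ("scene","top"):
    im=snapshot(cam); ims.append(im)
    c=get_calibration(cam);print(cam,np.array(c["cam_to_world"])[:3,3].round(3))
    for n,z in Z.items():
        for r in tip_of(cam,n)[:2]:
            print(cam,n,round(r["score"],2),np.round(r["centre"],1),at(cam,r["centre"],z).round(4))
    cv2.imwrite(f"pics/{cam}0.png",im)
print(monitor.read_state())
E
```

```text
pics
scene [ 0.98  -0.274  0.854]
scene crank_axis 0.81 [216.8 213.9] [ 0.5096 -0.0252  0.215 ]
scene crank_axis 0.55 [387.7 219.3] [0.7911 0.1832 0.215 ]
scene crank_handle 0.55 [235.4 181.6] [0.5072 0.0391 0.257 ]
scene plate_grip 0.88 [307.7 167.8] [0.4608 0.3198 0.042 ]
scene foot_plate 0.75 [275.9 214.6] [0.48   0.1588 0.    ]
scene jack 0.98 [235.  262.4] [ 0.5024 -0.0162  0.    ]
scene foot_spot 0.56 [276.6 212.4] [0.4763 0.1657 0.    ]
scene punnet 0.9 [372.2 260.7] [0.767  0.2032 0.    ]
scene punnet 0.54 [387.6 219.6] [0.7279 0.3361 0.    ]
scene jar 0.81 [385.9 216. ] [0.7177 0.3436 0.    ]
top [0.521 0.148 1.232]
top crank_axis 0.82 [382.9 254.5] [ 0.5094 -0.0254  0.215 ]
top crank_handle 0.65 [359.5 249.9] [0.5183 0.0312 0.257 ]
top plate_grip 0.66 [242.  271.8] [0.4553 0.3033 0.042 ]
top plate_grip 0.48 [382.9 257.3] [ 0.5003 -0.0549  0.042 ]
top foot_plate 0.71 [299.9 264.7] [0.475  0.1573 0.    ]
top jack 0.72 [368.7 257.7] [ 0.4977 -0.0244  0.    ]
top punnet 0.7 [290.7 156.8] [0.763 0.19  0.   ]
top tape_roll 0.94 [353.2 151.4] [0.7827 0.0212 0.    ]
top tape_roll 0.59 [291.  155.1] [0.7677 0.1893 0.    ]
top jar 0.96 [234.2 172.4] [0.7162 0.3402 0.    ]
{'t': 1.0, 'joint_positions': array([-8.32812323e+01,  3.02236296e+01,  8.20859710e+01, -2.97093820e-04,
        6.76882219e+01, -1.02263842e+01]), 'qd': array([ 0.01776729,  0.06140193,  0.01455701,  0.10366005, -0.01906463,
        0.0088363 ]), 'joint_torque': array([-4.65241328e-05, -4.40023184e+01, -1.76990318e+01,  6.33940031e-02,
        5.04095585e-02, -1.58275390e-05]), 'eef_pos': array([ 0.18219618, -0.59785255,  0.22365668]), 'orientation': array([1.79997906e+02, 6.57067836e-04, 1.69452647e+01]), 'contact_force': array([ 0.18786799,  0.59805969, -0.07028764]), 'wrist_torque': array([ 0.01694428, -0.02843289, -0.01413585]), 'grip_width': 0.999040120499767}
```

```bash
python3 - <<'E'
import cv2,numpy as np
a=cv2.imread("pics/scene0.png");b=cv2.imread("pics/top0.png")
cv2.imwrite("pics/a.png",cv2.resize(a[120:340,160:480],None,fx=2.5,fy=2.5,interpolation=2)[:600])
cv2.imwrite("pics/b.png",cv2.resize(b[120:340,200:520],None,fx=2.5,fy=2.5,interpolation=2)[:600])
E
```

```text
(no output)
```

View pics/a.png

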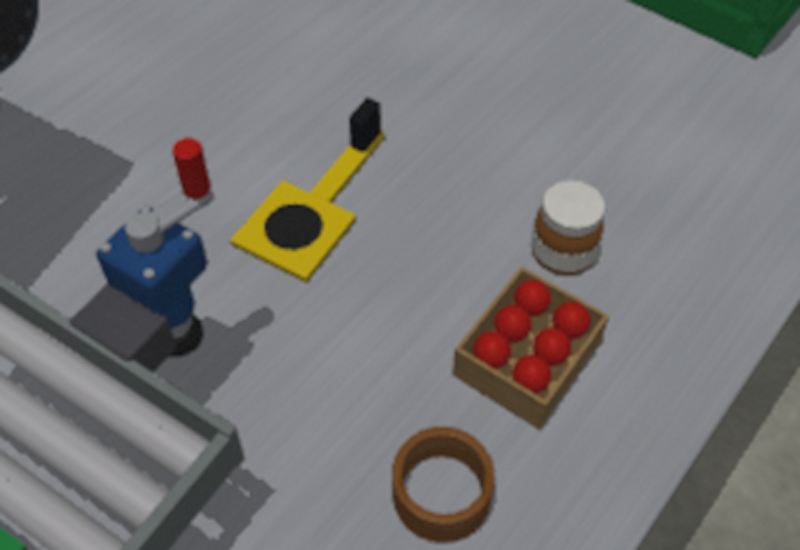

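View pics/b.png

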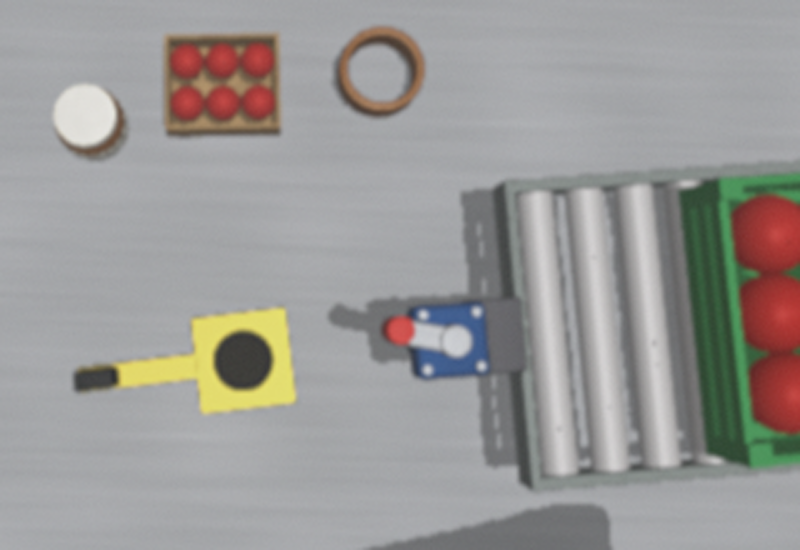

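Views 1 and 2 show the same layout. The plate (disc at about 243,360 in the top crop) is left of the jack, with its neck towards +y. The crank handle (400,330) points to +y. The bystanders are well clear at larger x. I'll refine the positions by colour.

```bash
cat >> h.py <<'E'
def plate(cam,im=None):
    """pad centre from yellow quad at z=.012, dir of neck"""
    if im is None: im=snapshot(cam)
    hsv=cv2.cvtColor(im,cv2.COLOR_BGR2HSV)
    m=cv2.inRange(hsv,(22,120,90),(35,255,255))
    pad=cv2.morphologyEx(m|0,cv2.MORPH_CLOSE,np.ones((15,15),np.uint8))
    pad=cv2.morphologyEx(pad,cv2.MORPH_OPEN,np.ones((21,21),np.uint8))
    w=np.array([at(cam,(x,y),.012)[:2] for y,x in np.argwhere(pad)])
    r=cv2.minAreaRect((w*1000).astype(np.float32))
    return r, w.mean(0)
def disc(cam,im,c0):
    # black disc inside pad: dark blob nearest projected c0
    u=proj(cam,[*c0,.012]); g=im.max(2)<60
    n,l,s,c=cv2.connectedComponentsWithStats(g.astype(np.uint8))
    i=1+np.argmin(np.linalg.norm(c[1:]-u,axis=1)+1e3*(s[1:,4]<40))
    return at(cam,c[i],.012)[:2], s[i]
def red(cam,im,c0):
    hsv=cv2.cvtColor(im,cv2.COLOR_BGR2HSV)
    m=(cv2.inRange(hsv,(0,150,60),(6,255,255))|cv2.inRange(hsv,(172,150,60),(180,255,255)))
    n,l,s,c=cv2.connectedComponentsWithStats(m); u=proj(cam,c0)
    i=1+np.argmin(np.linalg.norm(c[1:]-u,axis=1)+1e3*(s[1:,4]<40)); return c[i],s[i]
E
python3 - <<'E'
from h import *
from scipy.optimize import least_squares
for cam in("scene","top"):
    im=cv2.imread(f"pics/{cam}0.png")
    print(cam,plate(cam,im),disc(cam,im,(.477,.158)))
    print(red(cam,im,(.513,.035,.25)), proj(cam,(.513,.035,.251)))
    g=proj(cam,(.458,.305,.037)); 
    n,l,s,c=cv2.connectedComponentsWithStats((im.max(2)<60).astype(np.uint8))
    i=1+np.argmin(np.linalg.norm(c[1:]-g,axis=1)); print("grip",c[i],s[i],at(cam,c[i],.04))
def tri(*obs):
    A=0;b=0
    for cam,px in obs:
        o,d=ray(cam,px);d=d/np.linalg.norm(d);P=np.eye(3)-np.outer(d,d);A=A+P;b=b+P@o
    return np.linalg.solve(A,b)
print("axis",tri(("scene",(216.8,213.9)),("top",(382.9,254.5))))
print("handle",tri(("scene",(235.4,181.6)),("top",(359.5,249.9))))
print("grip",tri(("scene",(307.7,167.8)),("top",(242,271.8))))
# jack yaw by conveyor edge in top: crop px /2.5
for z in (.13,.15): 
    p=[at("top",(200+x/2.5,120+y/2.5),z) for x,y in((500,182),(530,487))]; d=p[0]-p[1]; print(np.linalg.norm(d),np.degrees(np.arctan2(d[1],d[0])),((p[0]+p[1])/2).round(3))
E
```

```text
scene (((480.7154235839844, 179.2728729248047), (95.72467041015625, 111.98086547851562), 38.78499221801758), array([0.48117335, 0.17899029])) (array([0.47863065, 0.16560715]), array([266, 202,  22,  17, 297], dtype=int32))
(array([236.12888889, 186.79111111]), array([229, 176,  15,  23, 225], dtype=int32)) [236.37776087 186.0110647 ]
grip [305.65053763 169.44086022] [300 160  12  20 186] [0.45909505 0.31251742 0.04      ]Traceback (most recent call last):
  File "<stdin>", line 5, in <module>
  File "h.py", line 20, in plate
    r=cv2.minAreaRect((w*1000).astype(np.float32))
cv2.error: OpenCV(4.12.0) /io/opencv/modules/imgproc/src/convhull.cpp:143: error: (-215:Assertion failed) total >= 0 && (depth == CV_32F || depth == CV_32S) in function 'convexHull'
```

```bash
python3 - <<'E'
from h import *
for cam in("scene","top"):
    im=cv2.imread(f"pics/{cam}0.png")
    print(cam,disc(cam,im,(.477,.16)))
    print(red(cam,im,(.513,.035,.25)), proj(cam,(.513,.035,.251)))
    g=proj(cam,(.458,.305,.037)); 
    n,l,s,c=cv2.connectedComponentsWithStats((im.max(2)<60).astype(np.uint8))
    i=1+np.argmin(np.linalg.norm(c[1:]-g,axis=1)); print("grip",c[i],s[i],at(cam,c[i],.062),at(cam,c[i],.04))
    m=cv2.inRange(cv2.cvtColor(im,cv2.COLOR_BGR2HSV),(22,100,90),(35,255,255));print(m.sum()/255)
    if cam=="top":
        hsv=cv2.cvtColor(im,cv2.COLOR_BGR2HSV)
        m=cv2.inRange(hsv,(100,100,30),(130,255,255));pts=np.argwhere(m);
        n,l,s,c=cv2.connectedComponentsWithStats(m);i=1+s[1:,4].argmax();w=np.array([at(cam,(x,y),.2)[:2]*1000 for y,x in np.argwhere(l==i)]).astype(np.float32);print("box",cv2.minAreaRect(w),s[i])
def tri(*obs):
    A=0;b=0
    for cam,px in obs:
        o,d=ray(cam,px);d=d/np.linalg.norm(d);P=np.eye(3)-np.outer(d,d);A=A+P;b=b+P@o
    return np.linalg.solve(A,b).round(4)
print("axis",tri(("scene",(216.8,213.9)),("top",(382.9,254.5))))
print("handle",tri(("scene",(235.4,181.6)),("top",(359.5,249.9))))
print("grip",tri(("scene",(307.7,167.8)),("top",(242,271.8))))
for z in (.13,.15): 
    p=[at("top",(200+x/2.5,120+y/2.5),z) for x,y in((500,182),(530,487))]; d=p[0]-p[1]; print(np.linalg.norm(d),np.degrees(np.arctan2(d[1],d[0])),((p[0]+p[1])/2).round(3))
E
```

```text
scene (array([0.47863065, 0.16560715]), array([266, 202,  22,  17, 297], dtype=int32))
(array([236.12888889, 186.79111111]), array([229, 176,  15,  23, 225], dtype=int32)) [236.37776087 186.0110647 ]
grip [305.65053763 169.44086022] [300 160  12  20 186] [0.47317444 0.29666065 0.062     ] [0.45909505 0.31251742 0.04      ]
1070.0
top (array([ 0.1681597 , -0.07348028]), array([ 335,  373,  123,   27, 1634], dtype=int32))
(array([359.375     , 251.65277778]), array([355, 248,  10,   9,  72], dtype=int32)) [357.30865017 252.34521727]
grip [244.71428571 269.57142857] [244 268   2   5   7] [0.46201683 0.29412742 0.062     ] [0.46091378 0.29687317 0.04      ]
1343.0
box ((506.94805908203125, -21.380443572998047), (59.58770751953125, 62.550758361816406), 1.337467908859253) [366 242  29  28 363]
axis [ 0.5095 -0.0253  0.215 ]
handle [0.518  0.0324 0.2703]
grip [0.4613 0.3075 0.051 ]
0.28891972748749634 5.912773028553775 [ 0.513 -0.095  0.13 ]
0.28367708689874915 5.912773028553767 [ 0.513 -0.09   0.15 ]
```

```bash
cat >> h.py <<'E'
def d(p,yaw=None):
    "world target -> tool deltas from current measured pose"
    s=monitor.read_state();e=s["eef_pos"];y=np.radians(s["orientation"][2]);c,n=np.cos(y),np.sin(y)
    v=np.array(p)-e
    r=0 if yaw is None else np.radians(s["orientation"][2]-yaw)
    r=(r+np.pi)%(2*np.pi)-np.pi
    return [round(float(q),4) for q in (c*v[0]+n*v[1],n*v[0]-c*v[1],-v[2],r)]
E
python3 - <<'E'
from h import *
im=cv2.imread("pics/top0.png")
n,l,s,c=cv2.connectedComponentsWithStats((im.max(2)<95).astype(np.uint8))
for i in range(1,n):
    if s[i,4]>30: print(s[i],c[i],at("top",c[i],.012))
for p in [(.2,-.58,.38),(.34,-.35,.4),(.45,-.1,.4),(.46,.25,.4)]: print(d(p,98))
E
```

```text
[ 304    9  218   88 3157] [410.2049414   81.77573646] [ 0.97802838 -0.13063949  0.012     ]
[ 193   73  106   17 1346] [246.93016345  81.58023774] [0.9643019 0.3142897 0.012    ]
[   0  126   85  151 9536] [ 39.09228188 206.28376678] [0.61068762 0.84263479 0.012     ]
[345 135  21  17  69] [358.23188406 139.97101449] [0.81175982 0.00938272 0.012     ]
[335 151  21  15  41] [342.41463415 160.43902439] [0.75468599 0.0510047  0.012     ]
[ 628  163   12  113 1101] [634.49409628 214.55313351] [ 0.62976361 -0.73573358  0.012     ]
[532 179  22   4  60] [542.43333333 180.58333333] [ 0.71499185 -0.48873103  0.012     ]
[ 510  187  107  114 1307] [583.77429227 259.74292272] [ 0.50613907 -0.59374868  0.012     ]
[ 472  192   27  114 1632] [484.39828431 248.83762255] [ 0.52844642 -0.32891524  0.012     ]
[397 194   9  46 205] [400.88292683 217.12682927] [ 0.60669284 -0.10692368  0.012     ]
[591 218  10  11  50] [596.76 223.54] [ 0.60303068 -0.63230497  0.012     ]
[514 225  14  10  41] [520.31707317 229.34146341] [ 0.5823575 -0.4258428  0.012    ]
[286 253  22  22 381] [296.82152231 263.7979
[... 178 characters left out ...]
3 -0.43598597  0.012     ]
[498 256   9  14  44] [501.68181818 262.15909091] [ 0.4946029  -0.37437249  0.012     ]
[544 257  15   7  45] [550.44444444 260.24444444] [ 0.50270205 -0.50448991  0.012     ]
[230 267  17   9 119] [237.87394958 271.05882353] [0.45526929 0.31795008 0.012     ]
[404 268   8  46 199] [407.5678392  289.57788945] [ 0.41772931 -0.12539631  0.012     ]
[633 292   7 108 449] [637.18930958 335.35412027] [ 0.31339641 -0.7279195   0.012     ]
[ 329  372  135   28 2380] [379.70546218 388.59579832] [ 0.16701951 -0.05488407  0.012     ]
[0.0222, -0.0119, -0.1563, -1.4147]
[0.2232, -0.1911, -0.1763, -1.4147]
[0.4013, -0.3982, -0.1763, -1.4147]
[0.5129, -0.7301, -0.1763, -1.4147]
```

>>> carry_out --deltas '[{"fingers":1,"tx":0.01,"ty":-0.01,"tz":-0.04,"roll":-0.12},{"fingers":1,"tx":0.02,"ty":-0.02,"tz":-0.08,"roll":-0.24},{"fingers":1,"tx":0.03,"ty":-0.03,"tz":-0.12,"roll":-0.36},{"fingers":1,"tx":0.05,"ty":-0.04,"tz":-0.15,"roll":-0.48},{"fingers":1,"tx":0.07,"ty":-0.06,"tz":-0.176,"roll":-0.6},{"fingers":1,"tx":0.1,"ty":-0.085,"tz":-0.176,"roll":-0.72},{"fingers":1,"tx":0.13,"ty":-0.11,"tz":-0.176,"roll":-0.84},{"fingers":1,"tx":0.16,"ty":-0.135,"tz":-0.176,"roll":-0.96},{"fingers":1,"tx":0.19,"ty":-0.16,"tz":-0.176,"roll":-1.08},{"fingers":1,"tx":0.22,"ty":-0.19,"tz":-0.176,"roll":-1.2},{"fingers":1,"tx":0.245,"ty":-0.22,"tz":-0.176,"roll":-1.32},{"fingers":1,"tx":0.27,"ty":-0.25,"tz":-0.176,"roll":-1.41}]'

```text
t: 2.0
eef_pos: [0.3681, -0.278, 0.3998]
orientation: [180.0, 0.0, 98.0]
contact_force: [0.3, -0.0, -0.2]
grip_width: 1.001
```

```bash
python3 - <<'E'
from h import *
s=monitor.read_state();print(s["t"],s["eef_pos"],s["orientation"],s["joint_positions"])
for p in [(.46,-.05,.4),(.455,.2,.4),(.4572,.3138,.3)]: print(d(p,98))
E
```

```text
2.0 [ 0.36812656 -0.27795718  0.39975745] [1.79974756e+02 8.90367793e-03 9.80464420e+01] [-5.09906203e+01  6.81392215e+00  8.91115424e+01  1.71580924e-02
  8.40539133e+01 -5.90388386e+01]
[0.2129, 0.1229, -0.0002, 0.0008]
[0.4611, 0.1529, -0.0002, 0.0008]
[0.5735, 0.171, 0.0998, 0.0008]
```

>>> carry_out --deltas '[{"fingers":1,"tx":0.035,"ty":0.022},{"fingers":1,"tx":0.07,"ty":0.043},{"fingers":1,"tx":0.105,"ty":0.064},{"fingers":1,"tx":0.14,"ty":0.085},{"fingers":1,"tx":0.178,"ty":0.105},{"fingers":1,"tx":0.216,"ty":0.12},{"fingers":1,"tx":0.256,"ty":0.127},{"fingers":1,"tx":0.296,"ty":0.135},{"fingers":1,"tx":0.336,"ty":0.14},{"fingers":1,"tx":0.376,"ty":0.145},{"fingers":1,"tx":0.416,"ty":0.15},{"fingers":1,"tx":0.45,"ty":0.155}]'

```text
$.deltas[0]: bad value
```

```bash
python3 - <<'E'
from h import *
s=monitor.read_state();print(s["t"],s["eef_pos"],s["orientation"][2])
im=snapshot("wrist")
for n in("plate_grip","foot_plate","crank_handle","crank_axis"):
    for r in tip_of("wrist",n)[:1]: print(n,r["score"],r["centre"],at("wrist",r["centre"],Z[n]))
cv2.imwrite("pics/w1.png",im)
for p in [(.4572,.3138,.2),(.4572,.3138,.04)]: print(d(p,98))
E
```

```text
2.0 [ 0.36812656 -0.27795718  0.39975745] 98.04644197365886
[0.5766, 0.1687, 0.1999, -0.0045]
[0.5766, 0.1687, 0.3599, -0.0045]
```

View pics/w1.png

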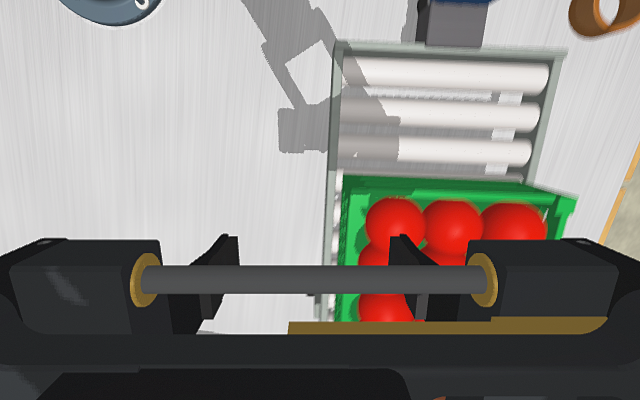

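The move was refused because every row needs all five keys, so this wrist view is from the old pose. It shows only the conveyor and crate below. I'll resend with full rows.

>>> carry_out --deltas '[{"fingers":1,"tx":0.035,"ty":0.022,"tz":0,"roll":0},{"fingers":1,"tx":0.07,"ty":0.043,"tz":0,"roll":0},{"fingers":1,"tx":0.105,"ty":0.064,"tz":0,"roll":0},{"fingers":1,"tx":0.14,"ty":0.085,"tz":0,"roll":0},{"fingers":1,"tx":0.178,"ty":0.105,"tz":0,"roll":0},{"fingers":1,"tx":0.216,"ty":0.12,"tz":0,"roll":0},{"fingers":1,"tx":0.256,"ty":0.127,"tz":0,"roll":0},{"fingers":1,"tx":0.296,"ty":0.135,"tz":0,"roll":0},{"fingers":1,"tx":0.336,"ty":0.14,"tz":0,"roll":0},{"fingers":1,"tx":0.376,"ty":0.145,"tz":0,"roll":0},{"fingers":1,"tx":0.416,"ty":0.15,"tz":0,"roll":0},{"fingers":1,"tx":0.45,"ty":0.155,"tz":0,"roll":0}]'

```text
t: 3.25
eef_pos: [0.4615, 0.1877, 0.3995]
orientation: [180.0, -0.0, 97.6]
contact_force: [0.1, -0.0, 0.9]
grip_width: 1.006
```

```bash
python3 - <<'E'
from h import *
s=monitor.read_state();print(s["t"],s["eef_pos"],s["orientation"][2])
im=snapshot("wrist")
for n in("plate_grip","foot_plate"):
    for r in tip_of("wrist",n)[:1]: print(n,r["score"],r["centre"],at("wrist",r["centre"],Z[n]))
cv2.imwrite("pics/w2.png",im)
for p in [(.4572,.3138,.2),(.4572,.3138,.04)]: print(d(p,98))
E
```

```text
3.25 [0.46145227 0.18773146 0.39954461] 97.5855189522081
plate_grip 0.69 [322.6, 85.7] [0.45751016 0.31794042 0.042     ]
foot_plate 0.61 [323.9, 176.3] [0.4835586  0.16349625 0.        ]
[0.1258, 0.013, 0.1992, -0.0029]
[0.1258, 0.013, 0.3592, -0.0029]
```

>>> carry_out --deltas '[{"fingers":1,"tx":0.04,"ty":0.005,"tz":0,"roll":0},{"fingers":1,"tx":0.075,"ty":0.01,"tz":0.015,"roll":0},{"fingers":1,"tx":0.1,"ty":0.012,"tz":0.045,"roll":0},{"fingers":1,"tx":0.12,"ty":0.013,"tz":0.08,"roll":0},{"fingers":1,"tx":0.127,"ty":0.013,"tz":0.12,"roll":0},{"fingers":1,"tx":0.127,"ty":0.013,"tz":0.16,"roll":0},{"fingers":1,"tx":0.127,"ty":0.013,"tz":0.2,"roll":0},{"fingers":1,"tx":0.127,"ty":0.013,"tz":0.24,"roll":0},{"fingers":1,"tx":0.127,"ty":0.013,"tz":0.28,"roll":0},{"fingers":1,"tx":0.127,"ty":0.013,"tz":0.315,"roll":0},{"fingers":1,"tx":0.127,"ty":0.013,"tz":0.34,"roll":0},{"fingers":1,"tx":0.127,"ty":0.013,"tz":0.357,"roll":0}]'

```text
t: 4.4
eef_pos: [0.4568, 0.3111, 0.0393]
orientation: [-179.8, 0.1, 97.5]
contact_force: [0.3, -0.1, 0.8]
grip_width: 0.997
```

>>> carry_out --deltas '[{"fingers":0.6,"tx":0,"ty":0,"tz":0,"roll":0},{"fingers":0.4,"tx":0,"ty":0,"tz":0,"roll":0},{"fingers":0.2,"tx":0,"ty":0,"tz":0,"roll":0},{"fingers":0.1,"tx":0,"ty":0,"tz":0,"roll":0},{"fingers":0.1,"tx":0,"ty":0,"tz":0,"roll":0},{"fingers":0.1,"tx":0,"ty":0,"tz":0,"roll":0},{"fingers":0.1,"tx":0,"ty":0,"tz":0,"roll":0},{"fingers":0.1,"tx":0,"ty":0,"tz":0,"roll":0}]' --newtons 30

```text
t: 5.07
eef_pos: [0.4566, 0.3146, 0.0433]
orientation: [179.9, -0.0, 97.8]
contact_force: [0.1, -0.1, 0.4]
grip_width: 0.48
```

```bash
python3 - <<'E'
from h import *
s=monitor.read_state();print(s["t"],s["eef_pos"],s["orientation"],s["contact_force"],s["wrist_torque"],s["grip_width"])
c=[]
for cam,z in(("top",95),("scene",60)):
    im=snapshot(cam);cv2.imwrite(f"pics/{cam}1.png",im)
    n,l,st,ce=cv2.connectedComponentsWithStats((im.max(2)<z).astype(np.uint8)); u=proj(cam,(.478,.165,.012))
    for i in range(1,n):
        if st[i,4]>100 and np.linalg.norm(ce[i]-u)<30: print(cam,st[i],at(cam,ce[i],.012))
E
```

```text
5.0667 [0.45662072 0.31463182 0.04327891] [ 1.79938289e+02 -1.50212268e-02  9.77559283e+01] [ 0.09952632 -0.13020333  0.36251878] [-0.02118568 -0.10747984  0.02261372] 0.47952436184441166
top [286 253  22  22 376] [0.47768682 0.16536787 0.012     ]
scene [266 202  22  17 295] [0.4785695 0.1654781 0.012    ]
```

Fingers are still closing, so I'll give them time.

>>> carry_out --deltas '[{"fingers":0.1,"tx":0,"ty":0,"tz":0,"roll":0},{"fingers":0.1,"tx":0,"ty":0,"tz":0,"roll":0},{"fingers":0.1,"tx":0,"ty":0,"tz":0,"roll":0},{"fingers":0.1,"tx":0,"ty":0,"tz":0,"roll":0},{"fingers":0.1,"tx":0,"ty":0,"tz":0,"roll":0},{"fingers":0.1,"tx":0,"ty":0,"tz":0,"roll":0},{"fingers":0.1,"tx":0,"ty":0,"tz":0,"roll":0},{"fingers":0.1,"tx":0,"ty":0,"tz":0,"roll":0}]'

```text
t: 5.83
eef_pos: [0.457, 0.3146, 0.0427]
orientation: [179.9, -0.0, 97.7]
contact_force: [2.6, 2.0, 0.5]
grip_width: 0.225
```

```bash
python3 - <<'E'
from h import *
s=monitor.read_state();e=s["eef_pos"];print(s["t"],e,s["orientation"],s["contact_force"],s["grip_width"])
for f in (.25,.5,.75,1): print(d(e+f*np.array([.0314,-.1907,0])))
E
```

```text
5.8333 [0.45702056 0.31461255 0.04272691] [ 1.79927685e+02 -1.81127420e-02  9.77444057e+01] [2.58733343 1.96531565 0.499604  ] 0.2251362585427256
[-0.0483, 0.0014, -0.0, 0.0]
[-0.0966, 0.0027, -0.0, 0.0]
[-0.1449, 0.0041, -0.0, 0.0]
[-0.1932, 0.0054, -0.0, 0.0]
```

>>> carry_out --deltas '[{"fingers":0.1,"tx":-0.008,"ty":0,"tz":0,"roll":0},{"fingers":0.1,"tx":-0.022,"ty":0.0006,"tz":0,"roll":0},{"fingers":0.1,"tx":-0.04,"ty":0.0011,"tz":0,"roll":0},{"fingers":0.1,"tx":-0.06,"ty":0.0017,"tz":0,"roll":0},{"fingers":0.1,"tx":-0.08,"ty":0.0023,"tz":0,"roll":0},{"fingers":0.1,"tx":-0.1,"ty":0.0028,"tz":0,"roll":0},{"fingers":0.1,"tx":-0.12,"ty":0.0034,"tz":0,"roll":0},{"fingers":0.1,"tx":-0.14,"ty":0.004,"tz":0,"roll":0},{"fingers":0.1,"tx":-0.16,"ty":0.0045,"tz":0,"roll":0},{"fingers":0.1,"tx":-0.175,"ty":0.005,"tz":0,"roll":0},{"fingers":0.1,"tx":-0.187,"ty":0.0053,"tz":0,"roll":0},{"fingers":0.1,"tx":-0.193,"ty":0.0054,"tz":0,"roll":0}]'

```text
t: 6.83
eef_pos: [0.487, 0.1227, 0.0427]
orientation: [-179.9, -0.0, 97.6]
contact_force: [-0.8, 4.0, 1.7]
grip_width: 0.229
```

>>> carry_out --deltas '[{"fingers":0.1,"tx":0,"ty":0,"tz":0,"roll":0},{"fingers":0.1,"tx":0,"ty":0,"tz":0,"roll":0}]'

```text
t: 7.0
eef_pos: [0.4873, 0.123, 0.0427]
orientation: [-179.9, 0.1, 97.7]
contact_force: [-0.6, -5.0, 2.1]
grip_width: 0.229
```

```bash
python3 - <<'E'
from h import *
s=monitor.read_state();e=s["eef_pos"];print(s["t"],e,s["orientation"],s["contact_force"],s["grip_width"])
for cam in("top","scene"):
    im=snapshot(cam);cv2.imwrite(f"pics/{cam}2.png",im)
    for n in("plate_grip","foot_plate","crank_axis","crank_handle"):
        for r in tip_of(cam,n)[:1]: print(cam,n,round(r["score"],2),at(cam,r["centre"],Z[n]).round(4))
a=cv2.imread("pics/scene2.png")[150:310,170:330]; b=cv2.imread("pics/top2.png")[200:320,260:420]
cv2.imwrite("pics/c.png",np.hstack([cv2.resize(a,(400,400),interpolation=2),cv2.resize(b,(400,300),interpolation=2)[:300] if 0 else cv2.copyMakeBorder(cv2.resize(b,(400,300),interpolation=2),0,100,0,0,0)]))
for q in [(x,y) for x in(-.05,.05) for y in(-.05,.05)]: print(q)
E
```

```text
7.0 [0.48730528 0.12296934 0.04271435] [-1.79931796e+02  5.56052722e-02  9.77146983e+01] [-0.63004379 -4.98704681  2.14020567] 0.22877986459400448
top foot_plate 0.87 [ 0.5058 -0.0352  0.    ]
top crank_axis 0.63 [ 0.5064 -0.0193  0.215 ]
top crank_handle 0.62 [0.5176 0.0305 0.257 ]
scene plate_grip 0.57 [0.4809 0.1198 0.042 ]
scene foot_plate 0.84 [ 0.5087 -0.0334 -0.    ]
scene crank_axis 0.59 [ 0.507  -0.0259  0.215 ]
scene crank_handle 0.82 [0.518  0.0277 0.257 ]
(-0.05, -0.05)
(-0.05, 0.05)
(0.05, -0.05)
(0.05, 0.05)
```

View pics/c.png

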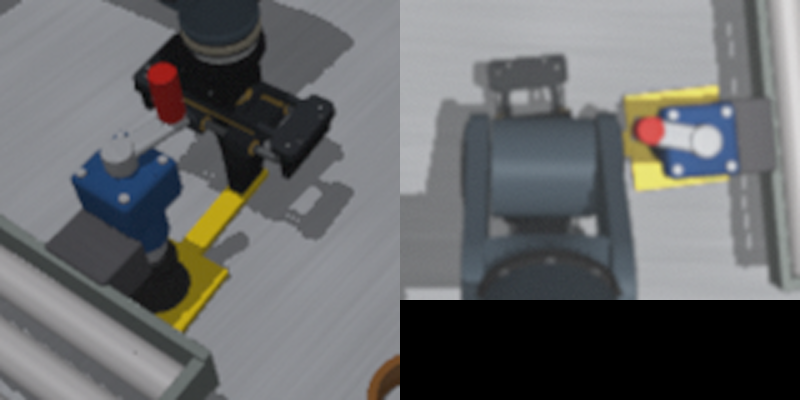

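The left half (scene) shows the pad under the black foot. The right half (top) shows the gear box over the pad, with the hub at about (706,141). The axis estimates differ by a few mm, so I'll check the centring against the hub, the bolts and the foot.

```bash
python3 - <<'E'
from h import *
for p,z in(((382.4,256.4),.226),((381.1,256.1),.203)): print(at("top",p,z).round(4))
# scene crop a: scale 2.5
def s(x,y): return (200-30+x/2.5,150+y/2.5)
bs=[(82,181),(160,161),(124,200)]  # scene bolts
b=[at("scene",s(*q),.203) for q in bs]; print([v.round(4) for v in b])
sb=[at("top",(200+x/2.5,120+y/2.5),.203).round(4) for x,y in((424,314),(477,311),(428,370),(482,366))]; print(sb)
print("hub scene",at("scene",s(119,143),.232).round(4))
# yellow pad edges in both views fit: far/side corners
for cam in("top","scene"):
    im=cv2.imread(f"pics/{cam}2.png")
    m=cv2.inRange(cv2.cvtColor(im,cv2.COLOR_BGR2HSV),(20,100,60),(36,255,255))
    yy,xx=np.nonzero(m); w=np.array([at(cam,(x,y),.012)[:2] for x,y in zip(xx,yy)])
    for ps in (7.7,):
        a=np.radians(ps);R=np.array([[np.cos(a),np.sin(a)],[-np.sin(a),np.cos(a)]])
        q=(w-[.5084,-.0262])@R.T; print(cam,len(q),np.percentile(q,[0,1,2,98,99,100],axis=0).round(4).T)
E
python3 - <<'E'
import cv2,numpy as np
a=cv2.imread("pics/scene2.png")[235:290,210:270]; b=cv2.imread("pics/top2.png")[230:280,345:405]
cv2.imwrite("pics/e.png",np.hstack([cv2.resize(a,(384,352),interpolation=2),cv2.resize(b,(384,320),interpolation=2) if 0 else cv2.copyMakeBorder(cv2.resize(b,(384,320),interpolation=2),0,32,0,0,0)]))
E
```

```text
[ 0.5054 -0.0224  0.226 ]
[ 0.5056 -0.0235  0.203 ]
[array([ 0.4948, -0.0536,  0.203 ]), array([0.5299, 0.0012, 0.203 ]), array([ 0.5363, -0.0448,  0.203 ])]
[array([0.5282, 0.0024, 0.203 ]), array([ 0.532 , -0.0448,  0.203 ]), array([ 0.479 , -0.0018,  0.203 ]), array([ 0.4836, -0.0496,  0.203 ])]
hub scene [ 0.5104 -0.0192  0.232 ]
top 587 [[-0.1518 -0.1465 -0.1116  0.046   0.0563  0.1053]
 [-0.6341 -0.6241 -0.5713  0.0522  0.0539  0.0555]]
scene 1146 [[-1.8554 -1.4944 -1.43    0.2587  0.2886  0.3188]
 [-0.4683 -0.3922 -0.3608  1.586   1.6655  1.826 ]]
```

View pics/e.png

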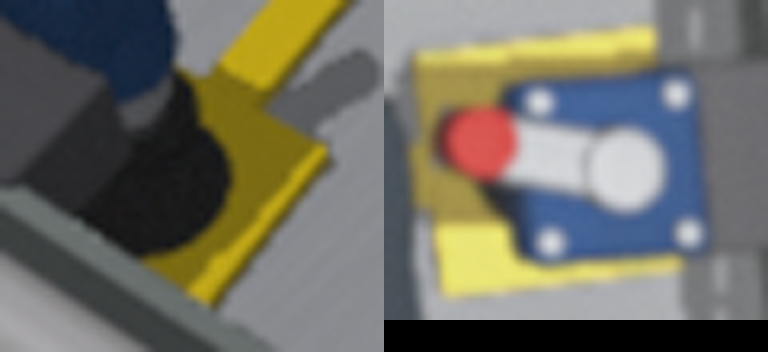

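The right crop puts the bolt centre at about (613,168) and the pad middle at about (550,163). Allowing for height, that puts the pad within 3 mm of the axis estimates, whose mean is (0.507,-0.0235). I'll trim by +2 mm in y, release and raise.

>>> carry_out --deltas '[{"fingers":0.1,"tx":0.001,"ty":-0.0005,"tz":0,"roll":0},{"fingers":0.1,"tx":0.002,"ty":-0.001,"tz":0,"roll":0},{"fingers":0.1,"tx":0.002,"ty":-0.001,"tz":0,"roll":0},{"fingers":0.1,"tx":0.002,"ty":-0.001,"tz":0,"roll":0},{"fingers":0.7,"tx":0.002,"ty":-0.001,"tz":0,"roll":0},{"fingers":0.7,"tx":0.002,"ty":-0.001,"tz":0,"roll":0},{"fingers":0.7,"tx":0.002,"ty":-0.001,"tz":0,"roll":0},{"fingers":0.7,"tx":0.002,"ty":-0.001,"tz":0,"roll":0},{"fingers":0.7,"tx":0.002,"ty":-0.001,"tz":0,"roll":0},{"fingers":0.7,"tx":0.002,"ty":-0.001,"tz":0,"roll":0},{"fingers":0.7,"tx":0.002,"ty":-0.001,"tz":-0.02,"roll":0},{"fingers":0.7,"tx":0.002,"ty":-0.001,"tz":-0.05,"roll":0}]'

```text
t: 8.5
eef_pos: [0.4842, 0.1256, 0.091]
orientation: [-179.6, -0.0, 97.7]
contact_force: [-0.3, 0.0, -0.1]
grip_width: 0.681
```

>>> carry_out --deltas '[{"fingers":0.7,"tx":0,"ty":0,"tz":-0.04,"roll":0},{"fingers":0.7,"tx":0,"ty":0,"tz":-0.08,"roll":0},{"fingers":0.7,"tx":0,"ty":0,"tz":-0.12,"roll":0},{"fingers":0.7,"tx":0,"ty":0,"tz":-0.16,"roll":0},{"fingers":0.7,"tx":0,"ty":0,"tz":-0.2,"roll":0},{"fingers":0.7,"tx":0,"ty":0,"tz":-0.24,"roll":0},{"fingers":0.7,"tx":-0.02,"ty":0,"tz":-0.28,"roll":0},{"fingers":0.7,"tx":-0.05,"ty":0,"tz":-0.31,"roll":0},{"fingers":0.7,"tx":-0.09,"ty":0,"tz":-0.32,"roll":0},{"fingers":0.7,"tx":-0.13,"ty":0,"tz":-0.32,"roll":0},{"fingers":0.7,"tx":-0.17,"ty":0,"tz":-0.32,"roll":0},{"fingers":0.7,"tx":-0.2,"ty":0,"tz":-0.32,"roll":0}]'

```text
t: 9.5
eef_pos: [0.5133, -0.0753, 0.4131]
orientation: [180.0, 0.1, 97.7]
contact_force: [0.7, 0.4, 0.3]
grip_width: 0.704
```

```bash
python3 - <<'E'
from h import *
s=monitor.read_state();e=s["eef_pos"];print(s["t"],e,s["orientation"],s["contact_force"],s["grip_width"])
for cam in("wrist","scene","top"):
    im=snapshot(cam);cv2.imwrite(f"pics/{cam}3.png",im)
    for n in("plate_grip","foot_plate","crank_axis","crank_handle"):
        for r in tip_of(cam,n)[:1]: print(cam,n,round(r["score"],2),np.round(r["centre"]),at(cam,r["centre"],Z[n]).round(4))
E
```

```text
9.5 [ 0.51334929 -0.07530751  0.41305331] [1.79951500e+02 7.81247728e-02 9.76602704e+01] [0.6677014  0.39119311 0.31986802] 0.7036392216329606
wrist plate_grip 0.96 [316.  33.] [0.4894 0.1268 0.042 ]
wrist crank_axis 0.57 [317. 139.] [ 0.509  -0.0195  0.215 ]
wrist crank_handle 0.64 [330.  80.] [0.5135 0.0401 0.257 ]
scene plate_grip 0.77 [269. 212.] [0.4841 0.1338 0.042 ]
scene foot_plate 0.82 [236. 264.] [ 0.5069 -0.017  -0.    ]
scene crank_axis 0.68 [217. 213.] [ 0.5077 -0.0224  0.215 ]
scene crank_handle 0.71 [235. 185.] [0.5138 0.032  0.257 ]
top plate_grip 0.69 [315. 262.] [0.4853 0.1195 0.042 ]
top foot_plate 0.89 [369. 253.] [ 0.5101 -0.0256  0.    ]
top crank_axis 0.73 [380. 253.] [ 0.5127 -0.0198  0.215 ]
top crank_handle 0.64 [359. 250.] [0.5186 0.0328 0.257 ]
```

View pics/wrist3.png

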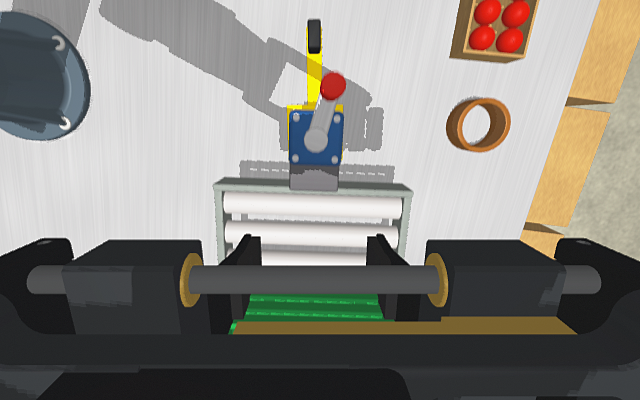

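The wrist view shows the handle top at (333,85), the hub at (316,139) and the grip at (315,35), with the neck coming out straight. The plate is in place, so I'll go to the handle at about (0.516, 0.032).

>>> carry_out --deltas '[{"fingers":0.7,"tx":0.03,"ty":0.006,"tz":0,"roll":0},{"fingers":0.7,"tx":0.065,"ty":0.012,"tz":0.0,"roll":0},{"fingers":0.7,"tx":0.095,"ty":0.016,"tz":0.015,"roll":0},{"fingers":0.7,"tx":0.106,"ty":0.017,"tz":0.045,"roll":0},{"fingers":0.7,"tx":0.106,"ty":0.017,"tz":0.08,"roll":0},{"fingers":0.7,"tx":0.106,"ty":0.017,"tz":0.11,"roll":0},{"fingers":0.7,"tx":0.106,"ty":0.017,"tz":0.135,"roll":0},{"fingers":0.7,"tx":0.106,"ty":0.017,"tz":0.15,"roll":0},{"fingers":0.5,"tx":0.106,"ty":0.017,"tz":0.155,"roll":0},{"fingers":0.4,"tx":0.106,"ty":0.017,"tz":0.155,"roll":0},{"fingers":0.3,"tx":0.106,"ty":0.017,"tz":0.155,"roll":0},{"fingers":0.2,"tx":0.106,"ty":0.017,"tz":0.155,"roll":0}]' --newtons 40

```text
t: 11.25
eef_pos: [0.5172, 0.0347, 0.2591]
orientation: [179.8, 0.0, 97.7]
contact_force: [0.2, -0.7, -0.2]
grip_width: 0.479
```

>>> carry_out --deltas '[{"fingers":0.2,"tx":0,"ty":0,"tz":0,"roll":0},{"fingers":0.15,"tx":0,"ty":0,"tz":0,"roll":0},{"fingers":0.15,"tx":0,"ty":0,"tz":0,"roll":0},{"fingers":0.15,"tx":0,"ty":0,"tz":0,"roll":0},{"fingers":0.15,"tx":0,"ty":0,"tz":0,"roll":0},{"fingers":0.15,"tx":0,"ty":0,"tz":0,"roll":0}]'

```text
t: 11.75
eef_pos: [0.5168, 0.0348, 0.2585]
orientation: [179.9, 0.0, 97.7]
contact_force: [0.7, 0.7, 4.6]
grip_width: 0.262
```

```bash
cat >> h.py <<'E'
def rows(axis,th0,angs,r=.055):
    "rows of tool shift for clockwise angles (rad) from th0 (world angle of handle), target on circle; relative to current pose"
    s=monitor.read_state();e=s["eef_pos"]
    for a in angs:
        t=th0-a; q=d([axis[0]+r*np.cos(t),axis[1]+r*np.sin(t),e[2]]); print(round(a,2),np.round(q[:2],4))
E
python3 - <<'E'
from h import *
s=monitor.read_state();e=s["eef_pos"];print(s["t"],e,s["orientation"],s["contact_force"],s["wrist_torque"],s["grip_width"])
for cam in("wrist","top"):
    snapshot(cam)
    for n in ("crank_handle","crank_axis"):
        for r in tip_of(cam,n)[:1]: print(cam,n,r["score"],at(cam,r["centre"],Z[n]).round(4))
A=np.array([.5085,-.0228]);v=e[:2]-A;print(np.linalg.norm(v),np.degrees(np.arctan2(v[1],v[0])))
th=np.arctan2(v[1],v[0]);rows(A,th,np.arange(.1,1.2,.1))
E
```

```text
11.75 [0.51684924 0.03483497 0.25853688] [1.79861294e+02 2.69188278e-02 9.77328011e+01] [0.65832887 0.67696017 4.62400279] [ 0.04334958 -0.18940323  0.02170666] 0.26223915117230384
wrist crank_handle 0.65 [0.5159 0.0348 0.257 ]
wrist crank_axis 0.66 [ 0.5093 -0.0238  0.215 ]
0.05823657867754953 81.75723835480758
0.1 [-0.0049  0.0043]
0.2 [-0.0072  0.0093]
0.3 [-0.0099  0.014 ]
0.4 [-0.0132  0.0185]
0.5 [-0.0168  0.0226]
0.6 [-0.0209  0.0263]
0.7 [-0.0253  0.0296]
0.8 [-0.03    0.0324]
0.9 [-0.035   0.0348]
1.0 [-0.0402  0.0366]
1.1 [-0.0455  0.0379]
```

```bash
python3 - <<'E'
from h import *
rows((.5086,-.0198),np.radians(81.6),np.arange(.125,1.51,.125))
E
```

```text
0.12 [-0.0025  0.0062]
0.25 [-0.0056  0.0123]
0.38 [-0.0095  0.018 ]
0.5 [-0.014   0.0232]
0.62 [-0.0191  0.0278]
0.75 [-0.0248  0.0317]
0.88 [-0.0309  0.0348]
1.0 [-0.0373  0.0372]
1.12 [-0.044   0.0387]
1.25 [-0.0509  0.0394]
1.38 [-0.0577  0.0393]
1.5 [-0.0645  0.0382]
```

>>> carry_out --deltas '[{"fingers":0.15,"tx":-0.0025,"ty":0.0062,"tz":0,"roll":0},{"fingers":0.15,"tx":-0.0056,"ty":0.0123,"tz":0,"roll":0},{"fingers":0.15,"tx":-0.0095,"ty":0.018,"tz":0,"roll":0},{"fingers":0.15,"tx":-0.014,"ty":0.0232,"tz":0,"roll":0},{"fingers":0.15,"tx":-0.0191,"ty":0.0278,"tz":0,"roll":0},{"fingers":0.15,"tx":-0.0248,"ty":0.0317,"tz":0,"roll":0}]'

```text
t: 12.55
eef_pos: [0.5497, 0.0167, 0.2585]
orientation: [-179.9, -0.3, 97.7]
contact_force: [-2.8, 5.4, 8.8]
grip_width: 0.267
```

```bash
cat >> h.py <<'E'
def feel(A=(.5086,-.0198)):
    s=monitor.read_state();e=s["eef_pos"];v=e[:2]-A;t=np.arctan2(v[1],v[0]);f=s["contact_force"]
    tan=np.array([np.sin(t),-np.cos(t)]);rad=v/np.linalg.norm(v)
    print("t",round(s["t"],2),"e",e.round(4),"r",np.linalg.norm(v).round(4),"ang",np.degrees(t).round(1),"Ftan",(f[:2]@tan).round(2),"Frad",(f[:2]@rad).round(2),"Fz",f[2].round(1),"w",round(s["grip_width"],3))
E
python3 -c "from h import *;feel()"
```

```text
t 12.55 e [0.5497 0.0167 0.2585] r 0.055 ang 41.6 Ftan -5.91 Frad 1.46 Fz 8.8 w 0.267
```

```bash
cat >> h.py <<'E'
import json
def crows(a0,a1,n,th0=np.radians(81.6),r=.055,yaw=np.radians(97.7)):
    "rows from commanded turned angle a0 to a1 (rad, clockwise)"
    P=lambda a:r*np.array([np.cos(th0-a),np.sin(th0-a)])
    c,s=np.cos(yaw),np.sin(yaw)
    for a in np.linspace(a0,a1,n+1)[1:]:
        v=P(a)-P(a0);print(round(c*v[0]+s*v[1],4),round(s*v[0]-c*v[1],4))
E
python3 -c "from h import *;crows(.75,3.27,12)"
```

```text
-0.0105 0.0049
-0.0217 0.0074
-0.0332 0.0076
-0.0445 0.0054
-0.0551 0.0008
-0.0645 -0.0058
-0.0724 -0.0143
-0.0782 -0.0242
-0.0819 -0.0351
-0.0833 -0.0466
-0.0822 -0.0581
-0.0787 -0.0691
```

>>> carry_out --deltas '[{"fingers":0.15,"tx":-0.0105,"ty":0.0049,"tz":0,"roll":0},{"fingers":0.15,"tx":-0.0217,"ty":0.0074,"tz":0,"roll":0},{"fingers":0.15,"tx":-0.0332,"ty":0.0076,"tz":0,"roll":0},{"fingers":0.15,"tx":-0.0445,"ty":0.0054,"tz":0,"roll":0},{"fingers":0.15,"tx":-0.0551,"ty":0.0008,"tz":0,"roll":0},{"fingers":0.15,"tx":-0.0645,"ty":-0.0058,"tz":0,"roll":0},{"fingers":0.15,"tx":-0.0724,"ty":-0.0143,"tz":0,"roll":0},{"fingers":0.15,"tx":-0.0782,"ty":-0.0242,"tz":0,"roll":0},{"fingers":0.15,"tx":-0.0819,"ty":-0.0351,"tz":0,"roll":0},{"fingers":0.15,"tx":-0.0833,"ty":-0.0466,"tz":0,"roll":0},{"fingers":0.15,"tx":-0.0822,"ty":-0.0581,"tz":0,"roll":0},{"fingers":0.15,"tx":-0.0787,"ty":-0.0691,"tz":0,"roll":0}]'

```text
t: 13.55
eef_pos: [0.4958, -0.0732, 0.2586]
orientation: [179.5, 0.1, 97.7]
contact_force: [7.4, 1.6, 1.3]
grip_width: 0.265
```

```bash
python3 -c "
from h import *;feel()
im=snapshot('scene');cv2.imwrite('pics/f.png',cv2.resize(im[150:300,170:330],None,fx=4,fy=4,interpolation=2)[:600]);
for n in('foot_plate','jack_leg'):print(n,[(round(r['score'],2),at('scene',r['centre'],0)) for r in tip_of('scene',n)[:1]])
crows(3.27,3.77,4)"
```

```text
t 13.55 e [ 0.4958 -0.0732  0.2586] r 0.055 ang -103.5 Ftan -6.85 Frad -3.26 Fz 1.3 w 0.265
foot_plate [(0.56, array([ 0.51286244, -0.01656579,  0.        ]))]
jack_leg [(0.36, array([0.7199667 , 0.33797942, 0.        ]))]
0.0031 -0.0061
0.007 -0.0118
0.0115 -0.017
0.0167 -0.0215
```

View pics/f.png

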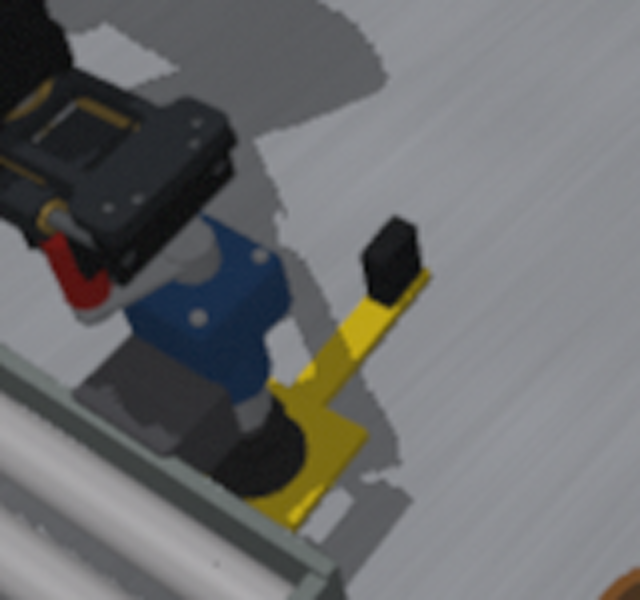

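The foot is just above the pad. I'll overlay the predicted pad outline and foot circle to check the centring before it lands.

```bash
python3 - <<'E'
from h import *
im=cv2.imread('pics/f.png')
P=lambda p:((proj("scene",p)-[170,150]+.5)*4-.5).round().astype(int)
a=np.radians(7.7);R=np.array([[np.cos(a),-np.sin(a)],[np.sin(a),np.cos(a)]])
def poly(c,pts,z,col): cv2.polylines(im,[np.array([P([*(np.array(c)+R@np.array(q)),z]) for q in pts])],True,col,1)
pad=(.507,-.0243);poly(pad,[(-.05,-.05),(.05,-.05),(.05,.05),(-.05,.05)],.012,(0,0,255))
cir=[(.024*np.cos(t),.024*np.sin(t)) for t in np.linspace(0,6.28,40)]
poly(pad,[(1.2*x,1.2*y) for x,y in cir],.012,(255,0,255))
for z,col in((.012,(0,255,0)),(.03,(255,255,0))): poly((.5085,-.0228),cir,z,col)
cv2.imwrite('pics/g.png',cv2.resize(im[340:560,160:430],None,fx=2.7,fy=2.7))
E
```

```text
(no output)
```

View pics/g.png

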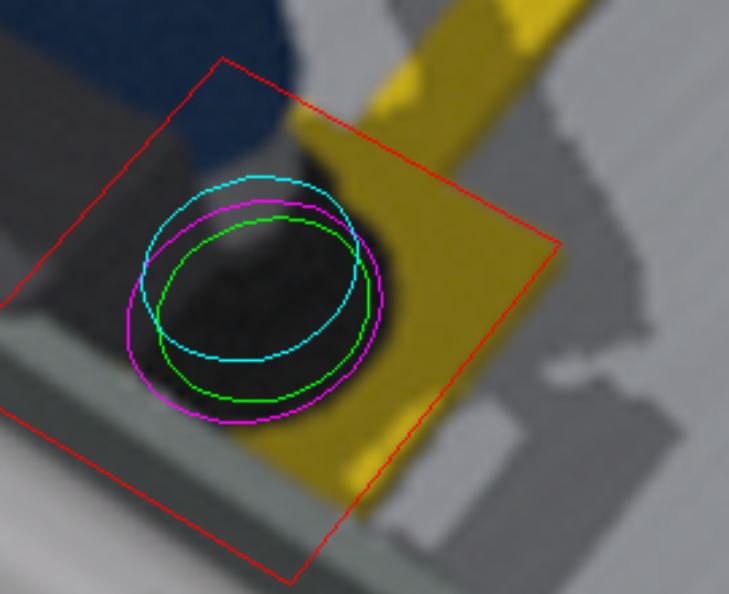

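The red pad outline matches the picture to about 1 mm, and the painted disc lies concentric with the predicted foot circle, so the centring is good. I'll crank on in 1 rad steps.

```bash
python3 -c "
from h import *
for a in(3.27,4.27,5.27,6.27):print(a);crows(a,a+1,5)"
```

```text
3.27
0.0054 -0.0096
0.0125 -0.0179
0.0212 -0.0247
0.031 -0.0296
0.0416 -0.0324
4.27
0.011 -0.0007
0.0218 0.0008
0.0322 0.0045
0.0416 0.0101
0.0497 0.0175
5.27
0.0065 0.0089
0.0111 0.0188
0.0136 0.0295
0.014 0.0405
0.0121 0.0513
6.27
-0.0039 0.0102
-0.0099 0.0195
-0.0175 0.0274
-0.0265 0.0336
-0.0366 0.0379
```

>>> carry_out --deltas '[{"fingers":0.15,"tx":0.006,"ty":-0.0096,"tz":0,"roll":0},{"fingers":0.15,"tx":0.0133,"ty":-0.0179,"tz":0,"roll":0},{"fingers":0.15,"tx":0.022,"ty":-0.0247,"tz":0,"roll":0},{"fingers":0.15,"tx":0.0318,"ty":-0.0296,"tz":0,"roll":0},{"fingers":0.15,"tx":0.0424,"ty":-0.0324,"tz":0,"roll":0}]'

```text
t: 14.12
eef_pos: [0.4565, -0.0377, 0.2585]
orientation: [179.9, 0.4, 97.8]
contact_force: [1.7, -5.8, 3.7]
grip_width: 0.264
```

```bash
python3 -c "
from h import *
feel((.5086,-.019))"
```

```text
t 14.12 e [ 0.4565 -0.0377  0.2585] r 0.0554 ang -160.2 Ftan -6.05 Frad 0.4 Fz 3.7 w 0.264
```

>>> carry_out --deltas '[{"fingers":0.15,"tx":0.011,"ty":-0.0007,"tz":0,"roll":0},{"fingers":0.15,"tx":0.0218,"ty":0.0008,"tz":0,"roll":0},{"fingers":0.15,"tx":0.0322,"ty":0.0045,"tz":0,"roll":0},{"fingers":0.15,"tx":0.0416,"ty":0.0101,"tz":0,"roll":0},{"fingers":0.15,"tx":0.0497,"ty":0.0175,"tz":0,"roll":0}]'

```text
t: 14.53
eef_pos: [0.4653, 0.0148, 0.2584]
orientation: [-179.8, 0.3, 97.8]
contact_force: [-2.3, -5.6, 7.4]
grip_width: 0.261
```

```bash
python3 -c "
from h import *
feel((.5086,-.019))"
```

```text
t 14.53 e [0.4653 0.0148 0.2584] r 0.055 ang 142.0 Ftan -5.82 Frad -1.67 Fz 7.4 w 0.261
```

>>> carry_out --deltas '[{"fingers":0.15,"tx":0.0065,"ty":0.0089,"tz":0,"roll":0},{"fingers":0.15,"tx":0.0111,"ty":0.0188,"tz":0,"roll":0},{"fingers":0.15,"tx":0.0136,"ty":0.0295,"tz":0,"roll":0},{"fingers":0.15,"tx":0.014,"ty":0.0405,"tz":0,"roll":0},{"fingers":0.15,"tx":0.0121,"ty":0.0513,"tz":0,"roll":0}]'

```text
t: 14.95
eef_pos: [0.5129, 0.0354, 0.2583]
orientation: [-179.6, 0.0, 97.8]
contact_force: [-6.6, -1.7, 11.8]
grip_width: 0.26
```

```bash
python3 -c "
from h import *
feel((.5086,-.019))
crows(7.27,8.27,5);print();crows(8.27,9.27,5)"
```

```text
t 14.95 e [0.5129 0.0354 0.2583] r 0.0546 ang 85.4 Ftan -6.42 Frad -2.22 Fz 11.8 w 0.26
-0.0108 0.0022
-0.0217 0.0022
-0.0325 0.0001
-0.0426 -0.0041
-0.0517 -0.0103

-0.0077 -0.0079
-0.0136 -0.0171
-0.0176 -0.0273
-0.0195 -0.0381
-0.0193 -0.0491
```

>>> carry_out --deltas '[{"fingers":0.15,"tx":-0.0039,"ty":0.0102,"tz":0,"roll":0},{"fingers":0.15,"tx":-0.0099,"ty":0.0195,"tz":0,"roll":0},{"fingers":0.15,"tx":-0.0175,"ty":0.0274,"tz":0,"roll":0},{"fingers":0.15,"tx":-0.0265,"ty":0.0336,"tz":0,"roll":0},{"fingers":0.15,"tx":-0.0366,"ty":0.0379,"tz":0,"roll":0}]'

```text
t: 15.37
eef_pos: [0.557, 0.0062, 0.2585]
orientation: [-179.9, -0.3, 97.8]
contact_force: [-2.5, 6.0, 9.9]
grip_width: 0.269
```

```bash
python3 -c "
from h import *
feel((.5086,-.019))"
```

```text
t 15.37 e [0.557  0.0062 0.2585] r 0.0546 ang 27.5 Ftan -6.47 Frad 0.51 Fz 9.9 w 0.269
```

>>> carry_out --deltas '[{"fingers":0.15,"tx":-0.0108,"ty":0.0022,"tz":0,"roll":0},{"fingers":0.15,"tx":-0.0217,"ty":0.0022,"tz":0,"roll":0},{"fingers":0.15,"tx":-0.0325,"ty":0.0001,"tz":0,"roll":0},{"fingers":0.15,"tx":-0.0426,"ty":-0.0041,"tz":0,"roll":0},{"fingers":0.15,"tx":-0.0517,"ty":-0.0103,"tz":0,"roll":0}]'

```text
t: 15.78
eef_pos: [0.5561, -0.0471, 0.2585]
orientation: [179.8, -0.2, 97.7]
contact_force: [2.5, 5.9, 5.6]
grip_width: 0.265
```

```bash
python3 -c "
from h import *
feel((.5086,-.019))"
```

```text
t 15.78 e [ 0.5561 -0.0471  0.2585] r 0.0552 ang -30.6 Ftan -6.35 Frad -0.89 Fz 5.6 w 0.265
```

Still free-running at about 6.2 N, so on to the next step (8.27 to 9.27).

>>> carry_out --deltas '[{"fingers":0.15,"tx":-0.0077,"ty":-0.0079,"tz":0,"roll":0},{"fingers":0.15,"tx":-0.0136,"ty":-0.0171,"tz":0,"roll":0},{"fingers":0.15,"tx":-0.0176,"ty":-0.0273,"tz":0,"roll":0},{"fingers":0.15,"tx":-0.0195,"ty":-0.0381,"tz":0,"roll":0},{"fingers":0.15,"tx":-0.0193,"ty":-0.0491,"tz":0,"roll":0}]'

```text
t: 16.2
eef_pos: [0.5112, -0.0746, 0.2586]
orientation: [179.6, 0.1, 97.7]
contact_force: [5.8, 2.6, 3.0]
grip_width: 0.266
```

```bash
python3 -c "
from h import *
feel((.5086,-.019))
crows(9.27,10.27,5);print();crows(10.27,11.27,5)"
```

```text
t 16.2 e [ 0.5112 -0.0746  0.2586] r 0.0557 ang -87.4 Ftan -5.86 Frad -2.3 Fz 3.0 w 0.266
0.0025 -0.0107
0.007 -0.0207
0.0134 -0.0296
0.0215 -0.037
0.0309 -0.0427

0.0103 -0.0037
0.0212 -0.0053
0.0322 -0.0047
0.0428 -0.0019
0.0527 0.0029
```

>>> carry_out --deltas '[{"fingers":0.15,"tx":0.0025,"ty":-0.0107,"tz":0,"roll":0},{"fingers":0.15,"tx":0.007,"ty":-0.0207,"tz":0,"roll":0},{"fingers":0.15,"tx":0.0134,"ty":-0.0296,"tz":0,"roll":0},{"fingers":0.15,"tx":0.0215,"ty":-0.037,"tz":0,"roll":0},{"fingers":0.15,"tx":0.0309,"ty":-0.0427,"tz":0,"roll":0}]'

```text
t: 16.62
eef_pos: [0.4639, -0.0519, 0.2586]
orientation: [179.8, 0.4, 97.7]
contact_force: [3.7, -6.0, 3.3]
grip_width: 0.264
```

```bash
python3 -c "
from h import *
feel((.5086,-.019))"
```

```text
t 16.62 e [ 0.4639 -0.0519  0.2586] r 0.0555 ang -143.7 Ftan -7.05 Frad 0.6 Fz 3.3 w 0.264
```

Possible contact, so half steps now.

>>> carry_out --deltas '[{"fingers":0.15,"tx":0.0103,"ty":-0.0037,"tz":0,"roll":0},{"fingers":0.15,"tx":0.0212,"ty":-0.0053,"tz":0,"roll":0},{"fingers":0.15,"tx":0.0322,"ty":-0.0047,"tz":0,"roll":0}]'

```text
t: 16.87
eef_pos: [0.4534, -0.0207, 0.2585]
orientation: [180.0, 0.4, 97.8]
contact_force: [-0.2, -7.3, 4.4]
grip_width: 0.262
```

```bash
python3 -c "
from h import *
feel((.5086,-.019))
crows(10.87,11.27,2);print();crows(11.27,11.67,2)"
```

```text
t 16.87 e [ 0.4534 -0.0207  0.2585] r 0.0552 ang -178.2 Ftan -7.31 Frad 0.4 Fz 4.4 w 0.262
0.0106 0.0028
0.0205 0.0076

0.0087 0.0067
0.0159 0.015
```

>>> carry_out --deltas '[{"fingers":0.15,"tx":0.0106,"ty":0.0028,"tz":0,"roll":0},{"fingers":0.15,"tx":0.0205,"ty":0.0076,"tz":0,"roll":0}]'

```text
t: 17.03
eef_pos: [0.4572, 0.0008, 0.2585]
orientation: [-179.9, 0.4, 97.8]
contact_force: [-2.6, -8.9, 7.1]
grip_width: 0.265
```

```bash
python3 -c "
from h import *
feel((.5086,-.019))"
```

```text
t 17.03 e [0.4572 0.0008 0.2585] r 0.055 ang 159.0 Ftan -9.27 Frad -0.78 Fz 7.1 w 0.265
```

>>> carry_out --deltas '[{"fingers":0.15,"tx":0.0045,"ty":0.0032,"tz":0,"roll":0},{"fingers":0.15,"tx":0.0087,"ty":0.0067,"tz":0,"roll":0}]'

```text
t: 17.2
eef_pos: [0.4622, 0.0105, 0.2584]
orientation: [-179.8, 0.4, 97.9]
contact_force: [-3.9, -7.9, 9.9]
grip_width: 0.266
```

```bash
python3 -c "
from h import *
feel((.5086,-.019))"
```

```text
t 17.2 e [0.4622 0.0105 0.2584] r 0.0549 ang 147.6 Ftan -8.8 Frad -0.94 Fz 9.9 w 0.266
```

>>> carry_out --deltas '[{"fingers":0.15,"tx":0,"ty":0,"tz":0,"roll":0},{"fingers":0.15,"tx":0,"ty":0,"tz":0,"roll":0},{"fingers":0.15,"tx":0,"ty":0,"tz":0,"roll":0}]'

```text
t: 17.45
eef_pos: [0.4627, 0.0111, 0.2584]
orientation: [-179.9, 0.2, 97.8]
contact_force: [-3.3, -3.9, 9.6]
grip_width: 0.264
```

```bash
python3 -c "
from h import *
feel((.5086,-.019))"
```

```text
t 17.45 e [0.4627 0.0111 0.2584] r 0.0549 ang 146.7 Ftan -5.13 Frad 0.63 Fz 9.6 w 0.264
```

>>> carry_out --deltas '[{"fingers":0.15,"tx":0.0026,"ty":0.0026,"tz":0,"roll":0},{"fingers":0.15,"tx":0.0048,"ty":0.0056,"tz":0,"roll":0}]'

```text
t: 17.62
eef_pos: [0.4662, 0.0158, 0.2584]
orientation: [-179.7, 0.3, 97.8]
contact_force: [-6.5, -7.2, 12.2]
grip_width: 0.264
```

```bash
python3 -c "
from h import *
feel((.5086,-.019))"
```

```text
t 17.62 e [0.4662 0.0158 0.2584] r 0.0548 ang 140.6 Ftan -9.71 Frad 0.47 Fz 12.2 w 0.264
```

The turning pull is 9.7 N against 6.15 N free, about 1.58 times, which is a foot load of around 50 N. I'll let go and retreat.

>>> carry_out --deltas '[{"fingers":0.15,"tx":0,"ty":0,"tz":0,"roll":0},{"fingers":0.6,"tx":0,"ty":0,"tz":0,"roll":0},{"fingers":0.6,"tx":0,"ty":0,"tz":0,"roll":0},{"fingers":0.6,"tx":0,"ty":0,"tz":0,"roll":0},{"fingers":0.6,"tx":0,"ty":0,"tz":0,"roll":0},{"fingers":0.6,"tx":0,"ty":0,"tz":0,"roll":0},{"fingers":0.6,"tx":0,"ty":0,"tz":0,"roll":0},{"fingers":0.6,"tx":0,"ty":0,"tz":-0.02,"roll":0},{"fingers":0.6,"tx":0,"ty":0,"tz":-0.05,"roll":0},{"fingers":0.6,"tx":0,"ty":0,"tz":-0.09,"roll":0},{"fingers":0.6,"tx":0,"ty":0,"tz":-0.12,"roll":0},{"fingers":0.6,"tx":0,"ty":0,"tz":-0.14,"roll":0}]'

```text
t: 18.62
eef_pos: [0.4688, 0.0183, 0.4011]
orientation: [179.7, 0.1, 97.7]
contact_force: [-0.8, -0.5, -0.3]
grip_width: 0.601
```

>>> carry_out --deltas '[{"fingers":0.6,"tx":-0.03,"ty":0,"tz":0,"roll":0},{"fingers":0.6,"tx":-0.06,"ty":-0.01,"tz":0,"roll":0},{"fingers":0.6,"tx":-0.1,"ty":-0.02,"tz":0,"roll":0},{"fingers":0.6,"tx":-0.14,"ty":-0.02,"tz":0,"roll":0},{"fingers":0.6,"tx":-0.17,"ty":-0.02,"tz":0,"roll":0},{"fingers":0.6,"tx":-0.18,"ty":-0.02,"tz":0,"roll":0},{"fingers":0.6,"tx":-0.18,"ty":-0.02,"tz":0,"roll":0}]'

```text
t: 19.2
eef_pos: [0.4724, -0.1648, 0.3971]
orientation: [-180.0, -0.0, 97.5]
contact_force: [0.0, 0.6, 0.7]
grip_width: 0.599
```

```bash
python3 - <<'E'
from h import *
s=monitor.read_state();print(s["t"],s["eef_pos"],s["contact_force"],s["grip_width"])
for cam in("scene","top"):
    im=snapshot(cam);cv2.imwrite(f"pics/{cam}9.png",im)
    for n in("plate_grip","foot_plate","crank_handle","jar","punnet","tape_roll"):
        for r in tip_of(cam,n)[:1]: print(cam,n,round(r["score"],2),at(cam,r["centre"],Z[n]).round(4))
im=cv2.imread("pics/scene9.png")
P=lambda p:((proj("scene",p)-[170,150]+.5)*5-.5).round().astype(int)
im=cv2.resize(im[150:270,170:310],None,fx=5,fy=5,interpolation=2)
a=np.radians(7.7);R=np.array([[np.cos(a),-np.sin(a)],[np.sin(a),np.cos(a)]])
def poly(c,pts,z,col): cv2.polylines(im,[np.array([P([*(np.array(c)+R@np.array(q)),z]) for q in pts])],True,col,1)
poly((.507,-.0243),[(-.05,-.05),(.05,-.05),(.05,.05),(-.05,.05)],.012,(0,0,255))
poly((.5085,-.0228),[(.024*np.cos(t),.024*np.sin(t)) for t in np.linspace(0,6.28,40)],.012,(0,255,0))
cv2.imwrite("pics/z.png",im)
E
```

```text
19.2 [ 0.47235354 -0.16482068  0.39709182] [0.04914319 0.59982866 0.68301371] 0.5987314347022488
scene plate_grip 0.56 [0.489  0.1259 0.042 ]
scene foot_plate 0.8 [ 0.5042 -0.0206  0.    ]
scene crank_handle 0.72 [0.463  0.0162 0.257 ]
scene jar 0.63 [0.7212 0.3411 0.    ]
scene punnet 0.85 [0.7726 0.1919 0.    ]
scene tape_roll 0.77 [0.7853 0.0305 0.    ]
top plate_grip 0.86 [0.4892 0.1157 0.042 ]
top foot_plate 0.64 [ 0.5055 -0.0323  0.    ]
top crank_handle 0.46 [0.464  0.0086 0.257 ]
top jar 0.7 [ 0.4972 -0.0289  0.    ]
top punnet 0.69 [0.7676 0.1831 0.    ]
top tape_roll 0.88 [0.7746 0.0225 0.    ]
```

View pics/z.png

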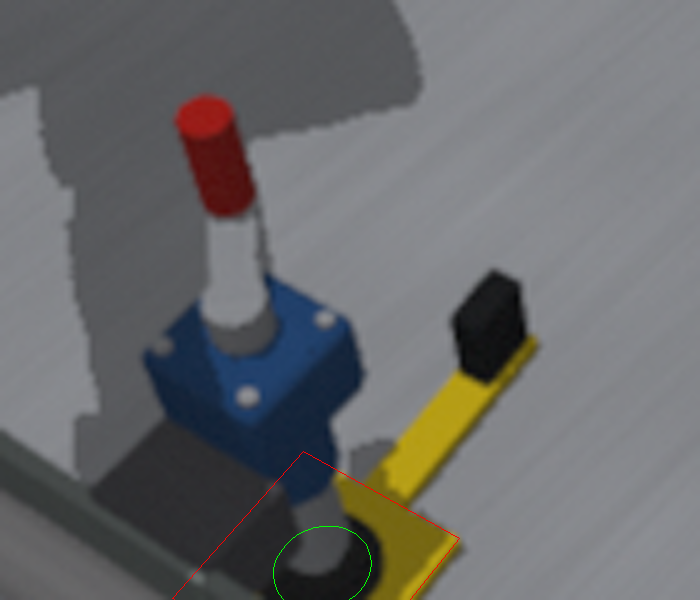

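The final view shows the leg down in the middle of the pad's disc, the pad outline unmoved and the handle free. Handing in.

```bash
python3 -c "
from rig import robot;print(robot.sign_off())"
```

```text
the job is handed in; nothing more can be done
None
```

The plate is centred under the jack's foot, and the leg is cranked down onto it at about 50 N. I let go of the crank, moved clear and handed in at about 19.4 s.

- **Plate:** I slid it by its grip. Overlaid on the scene picture, the predicted pad outline matched the real pad to about 1 mm. The pad centre is within about 2–5 mm of the jack axis, because the axis estimates themselves varied by a few mm (mostly in y).
- **Crank:** It turned at about 6.2 N free and 9.7 N at the end, roughly 1.6 times, which gives the 50 N foot load. The last few readings were noisy: 9.3, 8.8 and 9.7 N while turning, and 5.1 N halted. They and the angle turned since contact put the load at about 40–55 N, inside the 30–80 N range.
- **Final check:** The pad had not moved and the leg was standing on it.
- **Punnet, tape roll and jar:** The arm never went near them. The networks found each within about 1 cm of where it started, except one top-camera jar reading that landed on the jack. I took that as a false detection, since the scene camera placed the jar within 4 mm of its first position.

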